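# Gauge two brass pipe nipples and bin them by length

### The arm

A 7-joint arm with a two-finger parallel gripper is mounted at the origin on the work surface. World frame = base frame: x ahead of the robot, y to its left, z up, the work surface at z = 0. Lengths are in mm, angles in rad, forces in N, time in s.
With the tool pointing down it reaches from about 400 to 875 mm from the base axis. Payload 4.4 kg.
Tool frame: the origin (TCP) lies between the finger pads; the fingertips stand 22 mm ahead of it and the grasp point (between the pads) lies 3 mm ahead of it; z points along the fingers, y is the line along which they close (so a half turn about z gives the same grasp; the last joint's range is limited). The gripper opens to 85 mm and grips with 20 to 120 N. Pads are 22 mm wide; open, the fingers measure 114 mm over their backs; the gripper's body (76 mm by 85 mm) begins 54 mm behind the grasp point. The pads swing forward as they close: fully open they stand 13 mm farther back than shut.
Start: joints at [-1.415, 0.628, 0.038, 1.517, -0.027, 0.996, -0.02], TCP at [142.966, 634.096, 253.313] pointing down, gripper open.
Joint ranges: [-3.06, 3.06], [-0.37, 2.12], [-1.25, 1.32], [0.18, 2.47], [-1.1, 4.24], [0.23, 1.98], [-2.94, 2.94]. Speed limits (rad/s): [2.57, 2.57, 3.14, 3.14, 3.14, 3.14, 3.14].

### API

Orientations are given as [roll, pitch, yaw] about the fixed x, y, z axes, in that order (R = Rz(yaw) Ry(pitch) Rx(roll)).
In Python, from cell import ctrl gives the robot as it stands.
- The arm moves only by the tool step_arm, never from a script. Its argument "plan" is a list of rows, each an object of numbers: "dx", "dy", "dz": the shift along the tool's x, y, z scaled (see below); "ax", "ay", "az": the turn, a rotation vector about the tool's x, y, z scaled (see below); "gripper": the opening, from 0 (shut) to 1 (fully open). A call has 1 to 20 rows; each row shifts and turns the commanded pose from where the row before left it, along the tool's axes as they then stand; what a row does not reach is not made up. The controller multiplies each number of a shift by 0.3 m and each number of a turn by 90 degrees. A row lasts 1/8 s, in which the tool goes at most 62.5 mm and 10.7 degrees, less where a joint would pass 70% of its speed; a pose out of reach is approached as far as the arm can. A call with a number of a shift or a turn outside -1 to 1 is refused whole. A call with a gripper value outside its range is refused whole. The fingers move at their own pace and stop on an object; the grip force is fixed at half the most. Time passes only in rows, so rows that do not move let the fingers close. It gives the time, the measured TCP pose, the force, the opening and the grip force at its end, in the units of the state.
- ctrl.read_state(): the state, without advancing time (a new reading comes with each control period).
- ctrl.get_image(name): name is "scene" or "top" or "wrist"; returns a dict with "color" (384x512x3 uint8, red, green, blue), "range_z" (384x512 float32, mm along the optical axis (not along the pixel's ray), 0 where there is no reading), "fx", "fy", "cx", "cy" (pixels), "T" (4x4, takes a point from camera to world coordinates); the wrist camera has in their place "T_tool_cam" (4x4, takes a point from camera to tool coordinates, whose origin is the TCP and whose axes are the flange's). Camera axes: x right, y down, z forward; pixel columns grow to the right and rows downward; lengths in mm; the calibration is good to about 2 mm. A picture is of the moment at which its call begins: read the wrist's pose just before it.
- ctrl.finish_job(): hands the job in; it is judged then, once.
The state is a dict: "clock": time; "qpos": joint angles; "qd": joint speeds; "tau": joint torques, N m; "eef_pos": TCP position; "tool_rot": TCP orientation; "force": force on the tool from outside, world axes, zero at the start; "torque": the same for the moment, N m; "width": finger opening in mm; "gripper_force": force on a finger pad.
Only numpy, scipy, OpenCV 4.12 (cv2) and the standard library are available. Lean on these libraries where they do the work, as an engineer would, in place of code of your own. Each camera call takes 0.05 s, during which the arm holds its last target. There are 200 camera calls.

### The job

Sort the two brass pipe nipples by length. Take them one at a time: lay the nipple flat in the slot of the length gauge that it fits (blue stops for the long one, red stops for the short one) and let go of it to check it, then take it out and set it down in the bin of the same colour before starting on the other one. Set them down rather than dropping them, and leave everything else on the bench where it is.

Things in the scene. Friction and masses are not known exactly. Their poses are not given: they have to be found in the camera images.
- nipple_long: Long brass nipple: round threaded tube 80 mm long, 20 mm in diameter, about 0.1 kg, with a square wrench shoulder (24 x 24 mm, 16 mm long) at mid length, on which it lies without rolling and by which to grasp it. Origin on the axis at mid length, 12 mm above what it lies on; x runs along the tube (ends alike). Starts lying on the bench to the robot's right (-y).
- nipple_short: The short brass barrel nipple: the same but only 56 mm long. Origin and axes as for the long one; also starts lying on the bench to the robot's right, and the two may have swapped places.
- gauge: Length gauge fixed to the bench: dark steel plate 150 (x) x 125 (y) x 8 mm, origin at the centre of its underside, with two slots along its y, 75 mm apart: blue at -x, red at +x. A slot lies between two end stops 30 mm wide (21 mm over the plate, lead-in slope on top); beside each stop, 2 cheeks 10 mm high, 9 mm long, 27 mm apart. Its middle is open at the sides: 30 mm free for each finger.
- slot_long (a point): Middle of the floor of the long slot (blue stops), on the top face of the gauge plate, 8 mm above the bench; axes as the gauge, the slot runs along y. The slot is 85 mm long between its stops. A nipple that lies fully in it has its origin 12 mm above this point.
- slot_short (a point): Middle of the floor of the short slot (red stops), on the top face of the gauge plate, 8 mm above the bench; axes as the gauge, the slot runs along y. The slot is 61 mm long between its stops. A nipple that lies fully in it has its origin 12 mm above this point.
- bin_long: Open blue plastic bin for the long nipple, fixed to the bench, 120 (x) x 130 (y) x 30 mm high, walls 4 mm, floor 4 mm thick. Origin at the centre of its underside. It stands on the robot's left (+y); the two bins may have swapped places.
- bin_short: Open red plastic bin for the short nipple, fixed, the same size and origin as the blue one, also on the robot's left.
- tape: Bystander: blue roll of thread tape lying flat, 60 mm across, 14 mm high, origin at the centre of its underside.
- elbow: Bystander: brass elbow with two legs of 28 mm along its x and y, 26 mm thick, lying flat; origin at the corner, 13 mm above the bench.
- adapter: Bystander: small brass adapter standing upright between the nipples and the gauge, 26 mm wide at the foot, 30 mm high; origin at the centre of its underside.
- pliers: Bystander: pump pliers with blue handles lying along their x, 270 mm long, about 70 mm wide and 14 mm high; origin between the handles near the pivot, 7 mm above the bench.
- pen: Bystander: pink marker pen lying flat along its x, 130 mm long, 12 mm wide, 11 mm high; origin under its barrel.
- paste: Bystander: closed tin of jointing paste, 64 mm across, 60 mm high; origin at the centre of its underside.
There are look-alikes about, which are no part of the job. What is shaped like the bin_short but pink or white is not meant.

How it is judged (in metres and radians):
On the way, in this order (a step that is already met when the one before it is completed fails the run):
1. one nipple lies flat and let go in the gauge slot of its own length (((z of nipple_long in the frame of slot_long between 0.009 and 0.015 m and horizontal distance between nipple_long and slot_long below 0.007 m and angle between the x axis of nipple_long and the y axis of gauge, either way round below 0.15 rad and contact force between the fingers and nipple_long below 0.3 N and linear speed of nipple_long below 0.03 m/s) or (z of nipple_short in the frame of slot_short between 0.009 and 0.015 m and horizontal distance between nipple_short and slot_short below 0.007 m and angle between the x axis of nipple_short and the y axis of gauge, either way round below 0.15 rad and contact force between the fingers and nipple_short below 0.3 N and linear speed of nipple_short below 0.03 m/s))), for 0.2 s.
2. that nipple lies in the bin of its colour (((x of nipple_long in the frame of bin_long between -0.055 and 0.055 m and y of nipple_long in the frame of bin_long between -0.06 and 0.06 m and z of nipple_long in the frame of bin_long between 0.005 and 0.021 m and contact force between the fingers and nipple_long below 0.3 N and linear speed of nipple_long below 0.03 m/s) or (x of nipple_short in the frame of bin_short between -0.055 and 0.055 m and y of nipple_short in the frame of bin_short between -0.06 and 0.06 m and z of nipple_short in the frame of bin_short between 0.005 and 0.021 m and contact force between the fingers and nipple_short below 0.3 N and linear speed of nipple_short below 0.03 m/s))), for 0.2 s.
3. the other nipple lies flat and let go in its own gauge slot, while the first stays in its bin ((((z of nipple_short in the frame of slot_short between 0.009 and 0.015 m and horizontal distance between nipple_short and slot_short below 0.007 m and angle between the x axis of nipple_short and the y axis of gauge, either way round below 0.15 rad and contact force between the fingers and nipple_short below 0.3 N and linear speed of nipple_short below 0.03 m/s) and (x of nipple_long in the frame of bin_long between -0.055 and 0.055 m and y of nipple_long in the frame of bin_long between -0.06 and 0.06 m and z of nipple_long in the frame of bin_long between 0.005 and 0.021 m and contact force between the fingers and nipple_long below 0.3 N and linear speed of nipple_long below 0.03 m/s)) or ((z of nipple_long in the frame of slot_long between 0.009 and 0.015 m and horizontal distance between nipple_long and slot_long below 0.007 m and angle between the x axis of nipple_long and the y axis of gauge, either way round below 0.15 rad and contact force between the fingers and nipple_long below 0.3 N and linear speed of nipple_long below 0.03 m/s) and (x of nipple_short in the frame of bin_short between -0.055 and 0.055 m and y of nipple_short in the frame of bin_short between -0.06 and 0.06 m and z of nipple_short in the frame of bin_short between 0.005 and 0.021 m and contact force between the fingers and nipple_short below 0.3 N and linear speed of nipple_short below 0.03 m/s)))), for 0.2 s.
At the end, for the whole second after the job is handed in: The long nipple lies at rest and released in the blue bin and the short one in the red bin: each origin within the bin's walls and 5 to 21 mm above the bin's underside (lying on its floor) (x of nipple_long in the frame of bin_long between -0.055 and 0.055 m and y of nipple_long in the frame of bin_long between -0.06 and 0.06 m and z of nipple_long in the frame of bin_long between 0.005 and 0.021 m and contact force between the fingers and nipple_long below 0.3 N and linear speed of each of nipple_long, nipple_short below 0.03 m/s and x of nipple_short in the frame of bin_short between -0.055 and 0.055 m and y of nipple_short in the frame of bin_short between -0.06 and 0.06 m and z of nipple_short in the frame of bin_short between 0.005 and 0.021 m and contact force between the fingers and nipple_short below 0.3 N); the robot touches nothing.
It fails at once if the long nipple is dropped or thrown (moving, out of the fingers, more than 70 mm above the bench) (height (world z) of nipple_long above 0.082 m and linear speed of nipple_long above 0.3 m/s and contact force between each of the arm, the fingers and nipple_long below 0.05 N).
It fails at once if the short nipple is dropped or thrown (moving, out of the fingers, more than 70 mm above the bench) (height (world z) of nipple_short above 0.082 m and linear speed of nipple_short above 0.3 m/s and contact force between each of the arm, the fingers and nipple_short below 0.05 N).
It fails at once if the tape, elbow, adapter, pliers, pen or paste tin is moved more than 25 mm (distance of any of tape, elbow, adapter, pliers, pen, paste from where it was at the start of the episode above 0.025 m).
It also fails if it takes over 67 s, if anything falls off the work surface, if the arm or the gripper's body presses on something with over 40 N, if the wrist force passes 120 N, or if a joint passes its speed limit or range.

## Working session

There is one attempt and no reset: what is moved stays moved. The work goes in short steps, Python scripts to look and compute and a tool call to move; the robot and the scene stay as the last step left them, time stands still between calls to the robot, and variables do not carry over. Pictures are saved under pics/ and viewed, at most 10 in all, crops included, and the job is handed in when it is done.

Besides the shell and the picture viewer there is one more tool, called as a command line: name --argument value ..., lists and objects as JSON in quotes. step_arm: Moves the arm, as the interface text tells. Shifts and turns lie within -1 to 1; 1 stands for 0.3 m of shift or 90 degrees of turn. Its arguments: {"type":"object","properties":{"plan":{"type":"array"}},"required":["plan"]}

```bash
mkdir -p pics; cat > h.py <<'E'
import numpy as np,cv2
from scipy.spatial.transform import Rotation as R
from cell import ctrl
def save(im,n): cv2.imwrite('pics/'+n,cv2.cvtColor(im,cv2.COLOR_RGB2BGR))
def world(im,u,v,z,T=None):
    T=im['T'] if T is None else T; T=np.array(T)
    d=T[:3,:3]@np.array([(u-im['cx'])/im['fx'],(v-im['cy'])/im['fy'],1.]); o=T[:3,3]
    return o+d*(z-o[2])/d[2]
def cloud(im,T=None):
    T=np.array(im['T'] if T is None else T); h,w=im['range_z'].shape
    v,u=np.mgrid[:h,:w]; z=im['range_z']
    p=np.stack([(u-im['cx'])/im['fx']*z,(v-im['cy'])/im['fy']*z,z],-1)
    return p@T[:3,:3].T+T[:3,3]
def wristT(s,im):
    T=np.eye(4);T[:3,:3]=R.from_euler('xyz',s['tool_rot']).as_matrix();T[:3,3]=s['eef_pos']
    return T@np.array(im['T_tool_cam'])
E
python3 - <<'E'
from h import *
s=ctrl.read_state();print(s)
for n in('top','scene'):
    im=ctrl.get_image(n);save(cv2.resize(im['color'],(800,600)),n+'.png');np.save(n+'.npy',im,allow_pickle=True)
    print(n,im['T'],im['fx'])
E
```

```text
{'clock': 0.0, 'qpos': array([-1.41479416,  0.62934404,  0.03840383,  1.51838615, -0.02702202,
        0.99626624, -0.01998314]), 'qd': array([ 1.48429954e-03,  2.27303282e-06,  1.05532938e-03,  9.17289365e-04,
        1.40896391e-03, -2.76464491e-04,  2.70784317e-04]), 'tau': array([-1.55714724e-04, -5.63381946e+01,  1.22633033e+00, -1.93443024e+01,
        1.09717279e-02,  1.04583896e-02,  1.26226684e-05]), 'eef_pos': array([142.80815665, 633.52036233, 252.38387442]), 'tool_rot': array([-3.13970520e+00, -1.58808702e-05,  2.91982578e+00]), 'force': array([ 0.01770768, -0.40451477,  0.90721528]), 'torque': array([0.01053353, 0.02502837, 0.02238768]), 'gripper_force': 0.0, 'width': 85.43079141094394}
top [[-1.19090359e-02 -9.94370150e-01  1.05290931e-01  3.72017334e+02]
 [-9.99910920e-01  1.12079158e-02 -7.24808930e-03 -7.18220853e+01]
 [ 6.02719175e-03 -1.05367869e-01 -9.94415047e-01  1.39742689e+03]
 [ 0.00000000e+00  0.00000000e+00  0.00000000e+00  1.00000000e+00]] 495.50682965590295
scene [[-3.83914638e-01  5.11277865e-01 -7.68898235e-01  1.47462408e+03]
 [ 9.23351986e-01  2.17566866e-01 -3.16363350e-01  3.02932643e+02]
 [ 5.53720095e-03 -8.31420233e-01 -5.55616536e-01  7.12513347e+02]
 [ 0.00000000e+00  0.00000000e+00  0.00000000e+00  1.00000000e+00]] 425.6072820480159
```

View pics/top.png

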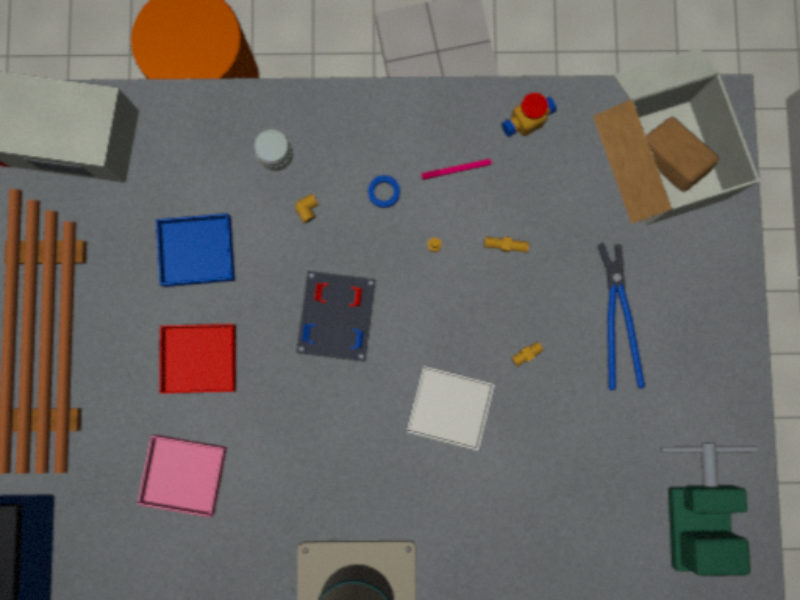

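View pics/scene.png

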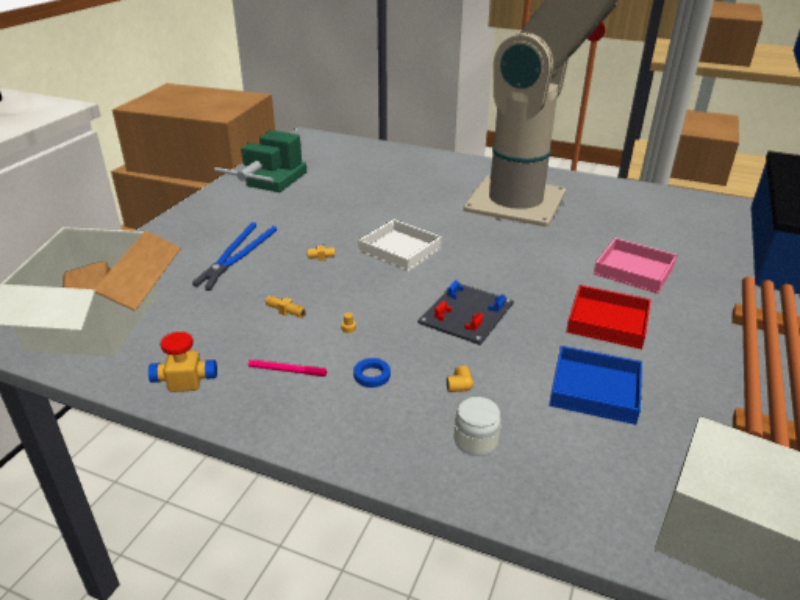

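The top view (800 px) shows these candidates. Brass: long nipple (507,244), short nipple (528,354), adapter (434,244), elbow (306,208), valve (530,115). Bins: blue (195,250), red (198,359), with look-alikes pink (182,475) and white (450,408). The gauge is at (337,316), red stops on the upper (+x) side. I choose the two brass bars with a mid shoulder; the one at (507,244) looks longer.

```bash
cat > m.py <<'E'
from h import *
im=np.load('top.npy',allow_pickle=True).item(); c=im['color']
hsv=cv2.cvtColor(c,cv2.COLOR_RGB2HSV); 
def blobs(mask,z,lo,hi,name):
    cs,_=cv2.findContours(mask.astype(np.uint8),cv2.RETR_EXTERNAL,cv2.CHAIN_APPROX_NONE)
    for k in cs:
        if not lo<cv2.contourArea(k)<hi: continue
        P=np.array([world(im,u,v,z)[:2] for u,v in k[:,0]]).astype(np.float32)
        (cx,cy),(w,h),a=cv2.minAreaRect(P)
        print(name,k.mean((0,1)).round(),'xy',round(cx,1),round(cy,1),'size',round(w,1),round(h,1),'ang',round(a,1))
H,S,V=cv2.split(hsv)
blobs((H>12)&(H<28)&(S>150)&(V>90),14,30,2000,'brass')
blobs(((H<6)|(H>174))&(S>180)&(V>60),30,20,4000,'red')
blobs((H>105)&(H<125)&(S>150)&(V>50),30,20,4000,'blue')
m=np.zeros(H.shape,bool); m[165:240,180:250]=True
g=(V<75)&m; g|=(S>150)&m
blobs(g,8,500,5000,'gauge')
save(cv2.resize(c[130:250,170:360],(760,480),interpolation=cv2.INTER_CUBIC),'crop1.png')
E
python3 m.py
```

```text
brass [ 46. 268.] xy 318.9 498.1 size 12.2 33.5 ang 85.4
brass [ 34. 268.] xy 318.0 532.3 size 35.6 11.0 ang 2.0
brass [ 22. 268.] xy 318.4 565.3 size 35.6 11.0 ang 2.1
brass [ 10. 269.] xy 318.8 598.2 size 35.8 11.0 ang 2.3
brass [337. 226.] xy 424.9 -307.5 size 22.1 53.5 ang 35.8
brass [ 50. 161.] xy 619.1 497.9 size 37.5 11.3 ang 1.8
brass [ 38. 160.] xy 619.4 531.6 size 37.3 11.3 ang 1.9
brass [324. 156.] xy 623.6 -274.5 size 76.6 23.0 ang 89.4
brass [278. 156.] xy 624.2 -144.8 size 20.1 22.3 ang 44.6
brass [196. 132.] xy 694.9 85.3 size 36.5 39.4 ang 33.0
brass [338.  76.] xy 857.2 -322.1 size 62.3 44.3 ang 76.5
red [126. 229.] xy 423.0 275.6 size 117.1 129.5 ang 0.6
red [228. 190.] xy 529.2 -2.5 size 15.8 32.0 ang 84.5
red [205. 186.] xy 537.9 60.5 size 19.2 33.5 ang 79.7
red [342.  67.] xy 876.2 -330.3 size 43.1 44.3 ang 89.4
blue [228. 217.] xy 454.4 -4.3 size 17.7 34.0 ang 80.2
blue [197. 213.] xy 465.4 82.0 size 20.2 33.9 ang 84.8
blue [397. 215.] xy 453.0 -475.0 size 185.0 59.2 ang 1.8
blue [124. 160.] xy 617.0 284.3 size 121.6 131.9 ang 4.3
blue [245. 122.] xy 719.6 -54.1 size 54.4 56.5 ang 44.9
blue [325.  82.] xy 835.8 -282.6 size 25.9 18.2 ang 26.4
gauge [216. 203.] xy 497.1 34.2 size 122.6 148.0 ang 82.2
```

View pics/crop1.png

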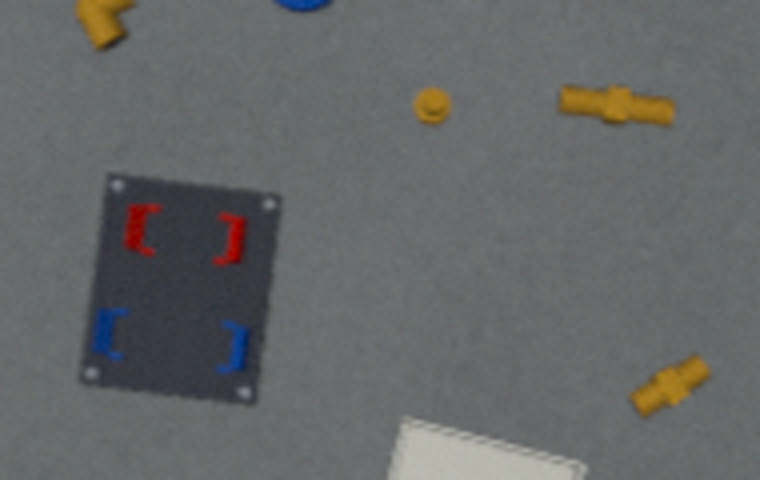

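The crop confirms the long nipple at (617,105), the short one at (670,385), the adapter at (432,105), and the gauge at left with red stops up and blue stops down. Next I move over the gauge for a close look.

step_arm --plan '[{"az": 0.1153}, {"az": 0.1153}, {"az": 0.1153}, {"az": 0.1153}, {"az": 0.1153}, {"az": 0.1153}, {"az": 0.1153}, {"az": 0.1153}, {"dx": -0.1555, "dy": 0.1152}, {"dx": -0.1555, "dy": 0.1152}, {"dx": -0.1555, "dy": 0.1152}, {"dx": -0.1555, "dy": 0.1152}, {"dx": -0.1555, "dy": 0.1152}, {"dx": -0.1555, "dy": 0.1152}, {"dx": -0.1555, "dy": 0.1152}, {"dx": -0.1555, "dy": 0.1152}, {"dx": -0.1555, "dy": 0.1152}, {"dx": -0.1555, "dy": 0.1152}, {"dx": -0.1555, "dy": 0.1152}, {"dx": -0.1555, "dy": 0.1152}]'

```text
invalid input
```

step_arm --plan '[{"gripper": 0.6}, {"gripper": 0.6}]'

```text
invalid input
```

```bash
python3 - <<'E'
from h import *
s=ctrl.read_state();im=ctrl.get_image('wrist');print(s['clock'],s['eef_pos'],s['tool_rot'],s['qpos'],s['width']);print(im['T_tool_cam'],im['fx'])
im['s']=s;np.save('w1.npy',im,allow_pickle=True);save(im['color'],'w1.png')
E
```

```text
0.1 [142.82371023 633.56246612 252.47395137] [-3.13986288e+00  2.97348998e-05  2.91982385e+00] [-1.41482095  0.62924551  0.03842468  1.51830541 -0.02697178  0.99628922
 -0.0200242 ] 85.36446937620663
[[-1.01968641e-05 -9.60279439e-01 -2.79040139e-01  7.07642277e+01]
 [ 9.99999998e-01 -2.66765241e-05  5.52610589e-05 -3.80739207e-01]
 [-6.05098796e-05 -2.79040138e-01  9.60279437e-01 -1.20758505e+02]
 [ 0.00000000e+00  0.00000000e+00  0.00000000e+00  1.00000000e+00]] 281.6807750630418
```

View pics/w1.png

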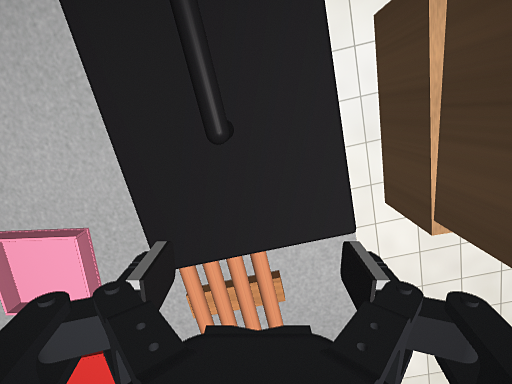

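The picture shows only the black box ahead at the start pose; the rows probably need all keys.

step_arm --plan '[{"dx": -0.1326, "dy": -0.1409, "dz": 0, "ax": 0, "ay": 0, "az": 0, "gripper": 1}, {"dx": -0.1326, "dy": -0.1409, "dz": 0, "ax": 0, "ay": 0, "az": 0, "gripper": 1}, {"dx": -0.1326, "dy": -0.1409, "dz": 0, "ax": 0, "ay": 0, "az": 0, "gripper": 1}, {"dx": -0.1326, "dy": -0.1409, "dz": 0, "ax": 0, "ay": 0, "az": 0, "gripper": 1}, {"dx": -0.1326, "dy": -0.1409, "dz": 0, "ax": 0, "ay": 0, "az": 0, "gripper": 1}, {"dx": -0.1326, "dy": -0.1409, "dz": 0, "ax": 0, "ay": 0, "az": 0, "gripper": 1}, {"dx": -0.1326, "dy": -0.1409, "dz": 0, "ax": 0, "ay": 0, "az": 0, "gripper": 1}, {"dx": -0.1326, "dy": -0.1409, "dz": 0, "ax": 0, "ay": 0, "az": 0, "gripper": 1}, {"dx": -0.1326, "dy": -0.1409, "dz": 0, "ax": 0, "ay": 0, "az": 0, "gripper": 1}, {"dx": -0.1326, "dy": -0.1409, "dz": 0, "ax": 0, "ay": 0, "az": 0, "gripper": 1}, {"dx": -0.1326, "dy": -0.1409, "dz": 0, "ax": 0, "ay": 0, "az": 0, "gripper": 1}, {"dx": -0.1326, "dy": -0.1409, "dz": 0, "ax": 0, "ay": 0, "az": 0, "gripper": 1}]'

```text
clock: 1.65
eef_pos: [497.8, 32.7, 253.3]
tool_rot: [3.141, 0.0, 2.92]
force: [1.0, 0.8, -0.3]
width: 85.3
gripper_force: 0.0
```

step_arm --plan '[{"dx": 0, "dy": 0, "dz": 0, "ax": 0, "ay": 0, "az": 0.1153, "gripper": 1}, {"dx": 0, "dy": 0, "dz": 0, "ax": 0, "ay": 0, "az": 0.1153, "gripper": 1}, {"dx": 0, "dy": 0, "dz": 0, "ax": 0, "ay": 0, "az": 0.1153, "gripper": 1}, {"dx": 0, "dy": 0, "dz": 0, "ax": 0, "ay": 0, "az": 0.1153, "gripper": 1}, {"dx": 0, "dy": 0, "dz": 0, "ax": 0, "ay": 0, "az": 0.1153, "gripper": 1}, {"dx": 0, "dy": 0, "dz": 0, "ax": 0, "ay": 0, "az": 0.1153, "gripper": 1}, {"dx": 0, "dy": 0, "dz": 0, "ax": 0, "ay": 0, "az": 0.1153, "gripper": 1}, {"dx": 0, "dy": 0, "dz": 0, "ax": 0, "ay": 0, "az": 0.1153, "gripper": 1}, {"dx": 0, "dy": 0, "dz": 0, "ax": 0, "ay": 0, "az": 0, "gripper": 1}]'

```text
clock: 2.78
eef_pos: [496.9, 34.4, 253.1]
tool_rot: [-3.141, 0.001, 1.473]
force: [0.1, -0.9, 0.4]
width: 85.4
gripper_force: 0.0
```

```bash
cat > look.py <<'E'
from h import *
import sys
n=sys.argv[1]
s=ctrl.read_state();im=ctrl.get_image('wrist');print(round(s['clock'],2),s['eef_pos'].round(1),s['tool_rot'].round(4),s['qpos'].round(2),round(s['width'],1))
im['s']=s;np.save(n+'.npy',im,allow_pickle=True);save(im['color'],n+'.png')
E
python3 look.py w2
```

```text
2.77 [496.9  34.4 253.1] [-3.1411e+00  5.0000e-04  1.4730e+00] [-0.49  0.46  0.52  1.94 -0.3   0.82  0.1 ] 85.4
```

View pics/w2.png

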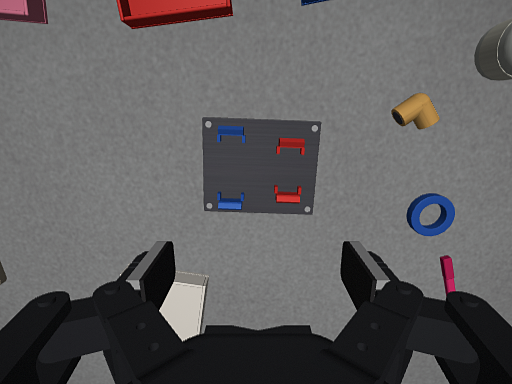

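The picture shows the gauge at (260,165) with blue stops (231,135)/(230,200), red stops (290,146)/(288,194), tape (430,214) and elbow (415,110).

```bash
cat > g.py <<'E'
from h import *
im=np.load('w2.npy',allow_pickle=True).item(); c=im['color'];T=wristT(im['s'],im);P=cloud(im,T)
H,S,V=cv2.split(cv2.cvtColor(c,cv2.COLOR_RGB2HSV)); m=np.zeros(H.shape,bool); m[105:225,190:330]=True
g=(m&((V<95)|(S>120))).astype(np.uint8); g=cv2.morphologyEx(g,cv2.MORPH_OPEN,np.ones((5,5)))
k=max(cv2.findContours(g,0,1)[0],key=cv2.contourArea)
print(V[170,150],V[170,260],'bench z',np.median(P[100:200,60:150,2]),'plate z',np.median(P[155:180,240:275,2]))
W=np.array([world(im,u,v,8,T)[:2] for u,v in k[:,0]],np.float32); print('plate',cv2.minAreaRect(W))
for n,mm in(('red',((H<6)|(H>174))&(S>150)),('blue',(H>105)&(H<125)&(S>130))):
    L=cv2.connectedComponentsWithStats((mm&m).astype(np.uint8)); mids=[]
    for i in range(1,L[0]):
        if L[2][i,4]<40: continue
        q=P[(L[1]==i)]; q=q[q[:,2]>5]; mids.append(np.median(q,0)); r=cv2.minAreaRect(q[:,:2].astype(np.float32)); print(n,L[2][i],'ctr',np.round(r,1) if 0 else r,'zmax',q[:,2].max())
        # top ridge: z>24
        t=q[q[:,2]>24]; print('   top pts',len(t),t.mean(0))
E
python3 g.py
```

```text
120 70 bench z -0.040416141628469404 plate z 8.110188826966862
plate ((499.4510192871094, 35.30446243286133), (124.85408020019531, 150.0472869873047), 82.3343505859375)
red [276 138  29  17 301] ctr ((541.4237670898438, 60.93059539794922), (20.634445190429688, 36.663780212402344), 84.65509033203125) zmax 31.401381095622526
   top pts 213 [541.76137229  65.86947715  27.45404134]
red [274 185  28  18 321] ctr ((528.7005004882812, 47.552154541015625), (36.55995178222656, 118.89532470703125), 6.577545166015625) zmax 373.78223340923734
   top pts 173 [531.49965635  -3.48973589  31.56449117]
blue [217 126  29  17 297] ctr ((468.54644775390625, 83.21247100830078), (19.650651931762695, 34.520057678222656), 82.27467346191406) zmax 30.8547978835702
   top pts 209 [469.2064005   87.80220025  27.46482826]
blue [217 192  27  18 322] ctr ((469.0765380859375, 45.17863464355469), (132.84129333496094, 35.21343994140625), 74.55973815917969) zmax 373.78223340923734
   top pts 170 [456.62293658  -5.75151991  29.43965106]
```

step_arm --plan '[{"dx": -0.164, "dy": 0.087, "dz": 0.029, "ax": 0, "ay": 0, "az": 0, "gripper": 1}, {"dx": -0.164, "dy": 0.087, "dz": 0.029, "ax": 0, "ay": 0, "az": 0, "gripper": 1}, {"dx": -0.164, "dy": 0.087, "dz": 0.029, "ax": 0, "ay": 0, "az": 0, "gripper": 1}, {"dx": -0.164, "dy": 0.087, "dz": 0.029, "ax": 0, "ay": 0, "az": 0, "gripper": 1}, {"dx": -0.164, "dy": 0.087, "dz": 0.029, "ax": 0, "ay": 0, "az": 0, "gripper": 1}, {"dx": -0.164, "dy": 0.087, "dz": 0.029, "ax": 0, "ay": 0, "az": 0, "gripper": 1}, {"dx": 0, "dy": 0, "dz": 0, "ax": 0, "ay": 0, "az": 0, "gripper": 0.8}, {"dx": 0, "dy": 0, "dz": 0, "ax": 0, "ay": 0, "az": 0, "gripper": 0.8}]'

```text
clock: 3.82
eef_pos: [623.0, -274.6, 200.5]
tool_rot: [-3.14, -0.002, 1.472]
force: [-0.8, 0.3, 0.3]
width: 68.1
gripper_force: 0.0
```

```bash
cat > n.py <<'E'
from h import *
import sys
im=np.load(sys.argv[1]+'.npy',allow_pickle=True).item(); c=im['color'];T=wristT(im['s'],im);P=cloud(im,T)
H,S,V=cv2.split(cv2.cvtColor(c,cv2.COLOR_RGB2HSV))
b=((H>10)&(H<28)&(S>110)&(V>60)).astype(np.uint8); b=cv2.morphologyEx(b,cv2.MORPH_OPEN,np.ones((3,3)))
L=cv2.connectedComponentsWithStats(b)
for i in range(1,L[0]):
    if L[2][i,4]<150: continue
    q=P[L[1]==i]; z0=np.median(q[:,2]); q=q[(q[:,2]>3)&(q[:,2]<np.percentile(q[:,2],99)+3)]
    if len(q)<100: continue
    w=np.linalg.svd(q[:,:2]-q[:,:2].mean(0),full_matrices=False)[2][0]
    k=cv2.findContours((L[1]==i).astype(np.uint8),0,1)[0][0][:,0]
    pl=np.array([world(im,u,v,z0,T)[:2] for u,v in k]); e=pl@w
    r=cv2.minAreaRect(q[:,:2].astype(np.float32))
    print(L[2][i],'z',q[:,2].min().round(1),q[:,2].max().round(1),'axis deg',np.degrees(np.arctan2(w[1],w[0])).round(2),'rect',np.round(r[0],1),np.round(r[1],1),round(r[2],1),'svd mean',q.mean(0).round(1))
E
python3 look.py w3; python3 n.py w3
```

```text
3.83 [ 623.  -274.6  200.5] [-3.1405e+00 -1.5000e-03  1.4721e+00] [ 0.13  0.77  0.44  1.48 -0.37  0.98  0.58] 68.1
[237  37  26  29 556] z 5.8 32.3 axis deg 7.59 rect [ 627.8 -144.5] [25.2 24.9] 87.1 svd mean [ 627.9 -146.2   20.7]
[ 250  142   22   72 1316] z 3.4 26.5 axis deg -97.46 rect [ 626.3 -273.8] [79.4 23.1] 83.6 svd mean [ 626.3 -272.3   21. ]
[ 439  172   73   62 2443] z 5.3 62.3 axis deg -105.76 rect [ 851.4 -319.8] [68.6 47.4] 85.2 svd mean [ 847.3 -310.8   43.3]
[  71  199   46   45 1077] z 3.1 25.9 axis deg -59.79 rect [ 428.1 -306.2] [24.  55.4] 29.8 svd mean [ 431.  -304.    19.2]
[ 376  353   53   31 1107] z 98.4 114.1 axis deg 179.35 rect [ 743.8 -455.5] [44.9 24.9] 3.9 svd mean [ 743.8 -457.   105.8]
```

View pics/w3.png

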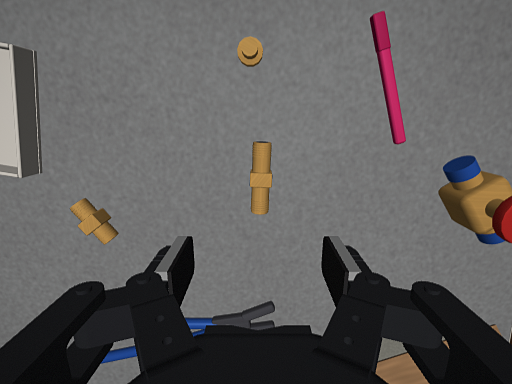

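The picture shows the long nipple at (261,178), measured 79 mm long, with the short one at (94,220), adapter (250,50) and pen (390,80). Descend and grasp the long one.

step_arm --plan '[{"dx": 0.0037, "dy": 0.0107, "dz": 0.1667, "ax": 0, "ay": 0, "az": 0, "gripper": 0.8}, {"dx": 0, "dy": 0, "dz": 0.1667, "ax": 0, "ay": 0, "az": 0.0133, "gripper": 0.8}, {"dx": 0, "dy": 0, "dz": 0.1667, "ax": 0, "ay": 0, "az": 0, "gripper": 0.8}, {"dx": 0, "dy": 0, "dz": 0.08, "ax": 0, "ay": 0, "az": 0, "gripper": 0.8}, {"dx": 0, "dy": 0, "dz": 0, "ax": 0, "ay": 0, "az": 0, "gripper": 0.8}]'

```text
clock: 4.5
eef_pos: [626.2, -272.8, 26.1]
tool_rot: [-3.139, -0.001, 1.452]
force: [0.4, -0.4, 0.7]
width: 68.4
gripper_force: 0.0
```

step_arm --plan '[{"dx": 0, "dy": 0, "dz": 0, "ax": 0, "ay": 0, "az": 0, "gripper": 0}, {"dx": 0, "dy": 0, "dz": 0, "ax": 0, "ay": 0, "az": 0, "gripper": 0}, {"dx": 0, "dy": 0, "dz": 0, "ax": 0, "ay": 0, "az": 0, "gripper": 0}, {"dx": 0, "dy": 0, "dz": 0, "ax": 0, "ay": 0, "az": 0, "gripper": 0}, {"dx": 0, "dy": 0, "dz": 0, "ax": 0, "ay": 0, "az": 0, "gripper": 0}]'

```text
clock: 5.12
eef_pos: [627.9, -274.9, 29.2]
tool_rot: [3.139, 0.001, 1.45]
force: [-0.4, 0.9, 6.7]
width: 22.3
gripper_force: 59.7
```

step_arm --plan '[{"dx": 0, "dy": 0, "dz": -0.05, "ax": 0, "ay": 0, "az": 0, "gripper": 0}, {"dx": 0, "dy": 0, "dz": -0.1, "ax": 0, "ay": 0, "az": 0, "gripper": 0}, {"dx": 0, "dy": 0, "dz": -0.1, "ax": 0, "ay": 0, "az": 0, "gripper": 0}, {"dx": 0, "dy": 0, "dz": -0.08, "ax": 0, "ay": 0, "az": 0, "gripper": 0}, {"dx": 0, "dy": 0, "dz": 0, "ax": 0, "ay": 0, "az": 0, "gripper": 0}]'

```text
clock: 5.75
eef_pos: [628.1, -275.2, 129.0]
tool_rot: [3.137, 0.002, 1.45]
force: [-0.3, -0.2, -0.6]
width: 22.2
gripper_force: 58.9
```

```bash
python3 look.py w4; python3 n.py w4
```

```text
5.75 [ 628.1 -275.2  129. ] [3.1368e+00 1.6000e-03 1.4500e+00] [ 0.15  0.85  0.42  1.52 -0.42  0.85  0.59] 22.2
[219  11  33  39 971] z 3.3 32.3 axis deg 5.17 rect [ 627.7 -145.5] [24.7 23.8] 5.3 svd mean [ 627.9 -146.6   21.4]
[ 235  175   46  148 5645] z 103.2 125.4 axis deg -96.82 rect [ 628.2 -274.8] [80.3 22.7] 82.3 svd mean [ 628.6 -270.7  120.6]
[480 195  32  32 730] z 3.2 40.8 axis deg 74.22 rect [ 833.8 -311.9] [29.9 13.6] 73.1 svd mean [ 832.  -309.9   21.8]
[  13  226   64   56 1883] z 3.2 26.0 axis deg -59.39 rect [ 427.9 -306.3] [25.1 55.8] 33.2 svd mean [ 431.5 -303.6   18.7]
```

View pics/w4.png

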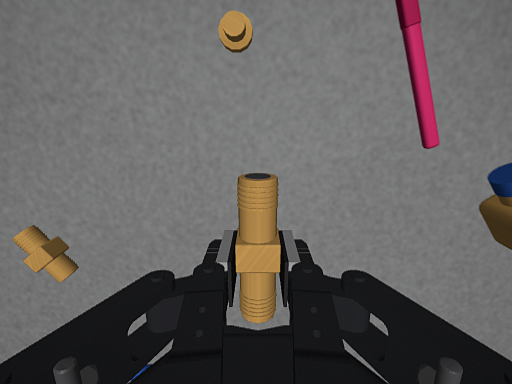

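The picture shows the long nipple held squarely at the shoulder (258,250), centred on the TCP. Carry it to just short of the gauge for a relative look.

step_arm --plan '[{"dx": 0.129, "dy": -0.1359, "dz": -0.0133, "ax": 0, "ay": 0, "az": 0.0083, "gripper": 0}, {"dx": 0.129, "dy": -0.1359, "dz": -0.0133, "ax": 0, "ay": 0, "az": 0, "gripper": 0}, {"dx": 0.129, "dy": -0.1359, "dz": -0.0133, "ax": 0, "ay": 0, "az": 0, "gripper": 0}, {"dx": 0.129, "dy": -0.1359, "dz": -0.0133, "ax": 0, "ay": 0, "az": 0, "gripper": 0}, {"dx": 0.129, "dy": -0.1359, "dz": -0.0133, "ax": 0, "ay": 0, "az": 0, "gripper": 0}, {"dx": 0, "dy": 0, "dz": 0, "ax": 0, "ay": 0, "az": 0, "gripper": 0}, {"dx": 0, "dy": 0, "dz": 0, "ax": 0, "ay": 0, "az": 0, "gripper": 0}]'

```text
clock: 6.68
eef_pos: [450.3, -56.0, 145.7]
tool_rot: [3.141, 0.001, 1.437]
force: [0.6, -0.1, -0.1]
width: 22.7
gripper_force: 59.2
```

```bash
cat > gg.py <<'E'
from h import *
import sys
im=np.load(sys.argv[1]+'.npy',allow_pickle=True).item(); c=im['color'];s=im['s'];T=wristT(s,im);P=cloud(im,T)
H,S,V=cv2.split(cv2.cvtColor(c,cv2.COLOR_RGB2HSV)); near=(P[...,2]>4)&(P[...,2]<38)
res={}
for n,mm in(('red',((H<6)|(H>174))&(S>150)),('blue',(H>105)&(H<125)&(S>130))):
    M=(mm&near&(abs(P[...,0]-499)<100)&(abs(P[...,1]-35)<100)).astype(np.uint8)
    L=cv2.connectedComponentsWithStats(M); cs=[]
    for i in range(1,L[0]):
        if L[2][i,4]<60: continue
        q=P[L[1]==i]; q=q[(q[:,2]>27)&(q[:,2]<31)]
        if len(q)<20: continue
        r=cv2.minAreaRect(q[:,:2].astype(np.float32)); cs.append(np.array(r[0])); print(n,L[2][i],np.round(r[0],1),np.round(r[1],1),round(r[2],1))
    if len(cs)==2: print(n,'mid',((cs[0]+cs[1])/2).round(1),'dir',np.degrees(np.arctan2(*(cs[0]-cs[1])[::-1])).round(2))
pm=((abs(P[...,2]-8)<2)&(abs(P[...,0]-499)<95)&(abs(P[...,1]-35)<85)|(near&(S>130)&(abs(P[...,0]-499)<70)&(abs(P[...,1]-35)<60))).astype(np.uint8)
pm=cv2.morphologyEx(pm,cv2.MORPH_OPEN,np.ones((5,5)))
k=max(cv2.findContours(pm,0,1)[0],key=cv2.contourArea)[:,0]
W=np.array([world(im,u,v,8,T)[:2] for u,v in k],np.float32); print('plate',cv2.minAreaRect(W), 'img',k.min(0),k.max(0))
E
python3 look.py w5; python3 n.py w5; python3 gg.py w5;python3 gg.py w2
```

```text
6.67 [450.3 -56.  145.7] [3.1413e+00 7.0000e-04 1.4375e+00] [-0.23  0.57  0.42  2.16 -0.48  0.5   0.43] 22.7
[ 235  175   46  148 5652] z 117.8 142.4 axis deg -97.54 rect [450.5 -55.7] [80.5 22.9] 83.2 svd mean [450.9 -51.5 137.5]
[426 237  40  33 823] z 3.1 31.7 axis deg -133.53 rect [ 625.8 -142.4] [24.4 21.8] 39.6 svd mean [ 624.2 -140.7   18.6]
red [ 327   21   51   33 1103] [541.2  65.1] [ 7.6 30.2] 82.0
red [322 108  45  25 734] [531.7  -5.6] [ 8.  30.2] 82.3
red mid [536.5  29.8] dir 82.32
blue [ 235    3   45   35 1044] [468.8  87.1] [ 8. 29.] 82.3
blue [237 122  41  25 618] [456.1  -7.3] [ 7.5 29.3] 82.3
blue mid [462.4  39.9] dir 82.31
plate ((499.3601989746094, 34.14348220825195), (121.58594512939453, 149.3367156982422), 82.35401153564453) img [210   0] [397 153]
red [276 138  29  17 301] [541.8  65.4] [ 7.3 29.1] 84.3
red [274 185  28  18 319] [531.8  -4.9] [ 6.8 29.8] 80.9
red mid [536.8  30.2] dir 81.92
blue [217 126  29  17 297] [469.   87.8] [ 7.9 29. ] 81.7
blue [217 192  27  18 321] [455.8  -6.4] [ 7.  28.6] 85.4
blue mid [462.4  40.7] dir 82.03
plate ((499.69415283203125, 35.284217834472656), (124.4055404663086, 149.2397918701172), 82.2620849609375) img [203 117] [320 213]
```

View pics/w5.png

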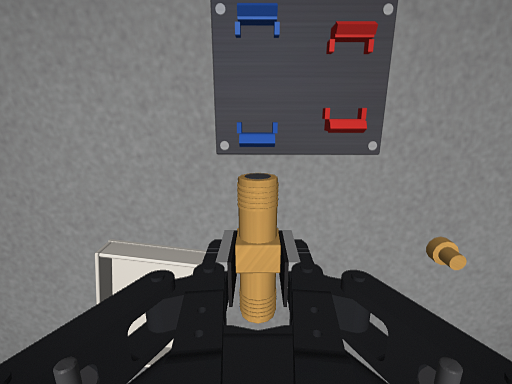

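The picture shows blue stops at (257,18)/(257,135), red at (353,36)/(346,120), and the held nipple at (258,250) aligned with the slot.

step_arm --plan '[{"dx": 0.1605, "dy": -0.003, "dz": 0, "ax": 0, "ay": 0, "az": 0, "gripper": 0}, {"dx": 0.1605, "dy": 0, "dz": 0, "ax": 0, "ay": 0, "az": 0, "gripper": 0}, {"dx": 0, "dy": 0, "dz": 0.15, "ax": 0, "ay": 0, "az": 0, "gripper": 0}, {"dx": 0, "dy": 0, "dz": 0.0667, "ax": 0, "ay": 0, "az": 0, "gripper": 0}, {"dx": 0, "dy": 0, "dz": 0, "ax": 0, "ay": 0, "az": 0, "gripper": 0}, {"dx": 0, "dy": 0, "dz": 0, "ax": 0, "ay": 0, "az": 0, "gripper": 0}]'

```text
clock: 7.48
eef_pos: [462.8, 38.7, 81.4]
tool_rot: [3.14, 0.0, 1.435]
force: [0.4, 0.3, -0.9]
width: 22.7
gripper_force: 59.1
```

step_arm --plan '[{"dx": 0.0025, "dy": -0.002, "dz": 0.05, "ax": 0, "ay": 0, "az": 0, "gripper": 0}, {"dx": 0, "dy": 0, "dz": 0.04, "ax": 0, "ay": 0, "az": 0, "gripper": 0}, {"dx": 0, "dy": 0, "dz": 0.03, "ax": 0, "ay": 0, "az": 0, "gripper": 0}, {"dx": 0, "dy": 0, "dz": 0.02, "ax": 0, "ay": 0, "az": 0, "gripper": 0}, {"dx": 0, "dy": 0, "dz": 0, "ax": 0, "ay": 0, "az": 0, "gripper": 0}, {"dx": 0, "dy": 0, "dz": 0, "ax": 0, "ay": 0, "az": 0, "gripper": 0}]'

```text
clock: 8.22
eef_pos: [461.5, 40.6, 39.2]
tool_rot: [3.141, 0.0, 1.437]
force: [0.4, -0.2, -0.6]
width: 22.4
gripper_force: 59.1
```

step_arm --plan '[{"dx": 0, "dy": 0, "dz": 0.006, "ax": 0, "ay": 0, "az": 0, "gripper": 0}, {"dx": 0, "dy": 0, "dz": 0, "ax": 0, "ay": 0, "az": 0, "gripper": 0}]'

```text
clock: 8.48
eef_pos: [461.4, 40.7, 37.2]
tool_rot: [3.142, -0.0, 1.437]
force: [-0.1, 0.2, -0.9]
width: 22.5
gripper_force: 59.1
```

step_arm --plan '[{"dx": 0, "dy": 0, "dz": 0, "ax": 0, "ay": 0, "az": 0, "gripper": 0.4}, {"dx": 0, "dy": 0, "dz": 0, "ax": 0, "ay": 0, "az": 0, "gripper": 0.5}, {"dx": 0, "dy": 0, "dz": 0, "ax": 0, "ay": 0, "az": 0, "gripper": 0.5}, {"dx": 0, "dy": 0, "dz": 0, "ax": 0, "ay": 0, "az": 0, "gripper": 0.5}, {"dx": 0, "dy": 0, "dz": 0, "ax": 0, "ay": 0, "az": 0, "gripper": 0.5}, {"dx": 0, "dy": 0, "dz": 0, "ax": 0, "ay": 0, "az": 0, "gripper": 0.5}]'

```text
clock: 9.22
eef_pos: [461.4, 40.6, 37.2]
tool_rot: [-3.142, 0.0, 1.437]
force: [-0.5, -1.3, 0.1]
width: 42.7
gripper_force: 0.0
```

```bash
python3 look.py w6; python3 n.py w6; python3 gg.py w6
```

```text
9.22 [461.4  40.6  37.2] [-3.1416  0.      1.4369] [-0.3   0.78  0.23  2.18 -0.71  0.25  0.42] 42.7
[ 234  175   48  148 5740] z 10.1 34.4 axis deg -97.6 rect [461.4  41.1] [80.3 23.8] 81.5 svd mean [462.   45.2  28.9]
red [ 363  172   89   40 2450] [541.1  65.7] [ 7.9 30.6] 81.3
blue [ 225  150   70   40 1879] [468.9  87.4] [ 7.7 30. ] 82.3
blue [229 291  61  39 925] [454.6  -3.7] [ 2.8 16.7] 84.6
blue mid [461.7  41.9] dir 81.09
plate ((499.3843994140625, 34.85124969482422), (124.95428466796875, 149.1166229248047), 82.32728576660156) img [189 130] [473 329]
```

View pics/w6.png

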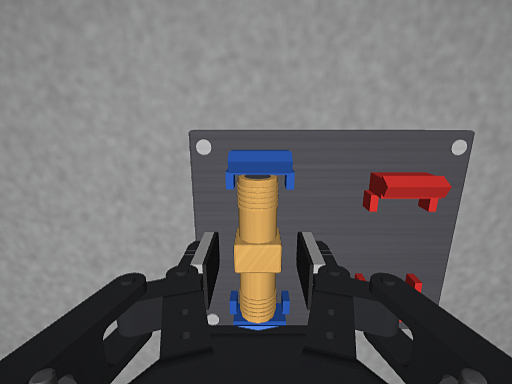

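The nipple (258,250) lies between the blue stops, cheeks beside it, fingers open. It is seated at the expected height. I regrasp it and carry it to the blue bin.

step_arm --plan '[{"dx": 0, "dy": 0, "dz": 0, "ax": 0, "ay": 0, "az": 0, "gripper": 0}, {"dx": 0, "dy": 0, "dz": 0, "ax": 0, "ay": 0, "az": 0, "gripper": 0}, {"dx": 0, "dy": 0, "dz": 0, "ax": 0, "ay": 0, "az": 0, "gripper": 0}, {"dx": 0, "dy": 0, "dz": 0, "ax": 0, "ay": 0, "az": 0, "gripper": 0}, {"dx": 0, "dy": 0, "dz": -0.05, "ax": 0, "ay": 0, "az": 0, "gripper": 0}, {"dx": 0, "dy": 0, "dz": -0.1, "ax": 0, "ay": 0, "az": 0, "gripper": 0}, {"dx": 0, "dy": 0, "dz": -0.1, "ax": 0, "ay": 0, "az": 0, "gripper": 0}, {"dx": 0, "dy": 0, "dz": -0.08, "ax": 0, "ay": 0, "az": 0, "gripper": 0}, {"dx": 0.1755, "dy": 0.0828, "dz": 0, "ax": 0, "ay": 0, "az": 0, "gripper": 0}, {"dx": 0.1755, "dy": 0.0828, "dz": 0, "ax": 0, "ay": 0, "az": 0, "gripper": 0}, {"dx": 0.1755, "dy": 0.0828, "dz": 0, "ax": 0, "ay": 0, "az": 0, "gripper": 0}, {"dx": 0.1755, "dy": 0.0828, "dz": 0, "ax": 0, "ay": 0, "az": 0, "gripper": 0}, {"dx": 0.1755, "dy": 0.0828, "dz": 0, "ax": 0, "ay": 0, "az": 0, "gripper": 0}, {"dx": 0, "dy": 0, "dz": 0, "ax": 0, "ay": 0, "az": 0, "gripper": 0}, {"dx": 0, "dy": 0, "dz": 0, "ax": 0, "ay": 0, "az": 0, "gripper": 0}]'

```text
clock: 11.15
eef_pos: [618.8, 283.9, 135.2]
tool_rot: [-3.14, 0.002, 1.437]
force: [-0.6, -0.2, -1.3]
width: 22.3
gripper_force: 59.1
```

step_arm --plan '[{"dx": 0, "dy": 0, "dz": 0.15, "ax": 0, "ay": 0, "az": 0, "gripper": 0}, {"dx": 0, "dy": 0, "dz": 0.12, "ax": 0, "ay": 0, "az": 0, "gripper": 0}, {"dx": 0, "dy": 0, "dz": 0.05, "ax": 0, "ay": 0, "az": 0, "gripper": 0}, {"dx": 0, "dy": 0, "dz": 0.015, "ax": 0, "ay": 0, "az": 0, "gripper": 0}, {"dx": 0, "dy": 0, "dz": 0, "ax": 0, "ay": 0, "az": 0, "gripper": 0}, {"dx": 0, "dy": 0, "dz": 0, "ax": 0, "ay": 0, "az": 0, "gripper": 0}]'

```text
clock: 11.9
eef_pos: [620.6, 285.1, 37.2]
tool_rot: [3.14, -0.001, 1.437]
force: [0.2, -0.2, -1.0]
width: 22.3
gripper_force: 59.1
```

step_arm --plan '[{"dx": 0, "dy": 0, "dz": 0.0117, "ax": 0, "ay": 0, "az": 0, "gripper": 0}, {"dx": 0, "dy": 0, "dz": 0, "ax": 0, "ay": 0, "az": 0, "gripper": 0}, {"dx": 0, "dy": 0, "dz": 0, "ax": 0, "ay": 0, "az": 0, "gripper": 0.4}, {"dx": 0, "dy": 0, "dz": 0, "ax": 0, "ay": 0, "az": 0, "gripper": 0.5}, {"dx": 0, "dy": 0, "dz": 0, "ax": 0, "ay": 0, "az": 0, "gripper": 0.5}, {"dx": 0, "dy": 0, "dz": 0, "ax": 0, "ay": 0, "az": 0, "gripper": 0.5}, {"dx": 0, "dy": 0, "dz": 0, "ax": 0, "ay": 0, "az": 0, "gripper": 0.5}, {"dx": 0, "dy": 0, "dz": -0.05, "ax": 0, "ay": 0, "az": 0, "gripper": 0.5}, {"dx": 0, "dy": 0, "dz": -0.15, "ax": 0, "ay": 0, "az": 0, "gripper": 0.5}, {"dx": 0, "dy": 0, "dz": -0.15, "ax": 0, "ay": 0, "az": 0, "gripper": 0.5}, {"dx": 0, "dy": 0, "dz": -0.15, "ax": 0, "ay": 0, "az": 0, "gripper": 0.8}, {"dx": 0, "dy": 0, "dz": 0, "ax": 0, "ay": 0, "az": 0, "gripper": 0.8}]'

```text
clock: 13.4
eef_pos: [622.5, 285.3, 187.9]
tool_rot: [3.134, -0.004, 1.437]
force: [-0.4, 0.6, -0.4]
width: 68.6
gripper_force: 0.0
```

```bash
cat > b.py <<'E'
from h import *
import sys
im=np.load(sys.argv[1]+'.npy',allow_pickle=True).item();T=wristT(im['s'],im);P=cloud(im,T)
H,S,V=cv2.split(cv2.cvtColor(im['color'],cv2.COLOR_RGB2HSV))
for n,mm in(('red',((H<6)|(H>174))&(S>150)),('blue',(H>105)&(H<125)&(S>130))):
    M=(mm&(P[...,2]<40)&(P[...,1]>180)).astype(np.uint8)
    for k in cv2.findContours(M,0,1)[0]:
        if cv2.contourArea(k)<1500: continue
        q=np.zeros_like(M);cv2.drawContours(q,[k],-1,1,-1); r=P[(q*M>0)&(P[...,2]>27)]
        if len(r)>20: print(n,cv2.minAreaRect(r[:,:2].astype(np.float32)),k.min((0,1)),k.max((0,1)))
E
python3 look.py w7; python3 n.py w7; python3 b.py w7
```

```text
13.4 [622.5 285.3 187.9] [ 3.1335 -0.0045  1.4368] [-0.79  0.82  0.61  1.49 -0.52  0.98 -0.18] 68.6
[ 243  145   23   76 1398] z 4.0 30.5 axis deg -97.73 rect [620.3 285.8] [79.9 22.7] 82.3 svd mean [620.2 287.5  25.1]
[313 311  21  25 268] z 5.1 250.4 axis deg -80.15 rect [668.7 194.1] [ 27.9 216.8] 8.1 svd mean [678.1 106.6  27.7]
red ((424.92669677734375, 280.22540283203125), (121.33525085449219, 129.39453125), 0.9353374242782593) [  0 143] [150 276]
blue ((619.7225952148438, 287.6343078613281), (119.1762466430664, 129.65203857421875), 4.507411956787109) [180 106] [320 250]
```

step_arm --plan '[{"dx": -0.1856, "dy": -0.0344, "dz": 0, "ax": 0, "ay": 0, "az": 0, "gripper": 0.8}, {"dx": -0.1856, "dy": -0.0344, "dz": 0, "ax": 0, "ay": 0, "az": 0, "gripper": 0.8}, {"dx": -0.1856, "dy": -0.0344, "dz": 0, "ax": 0, "ay": 0, "az": 0, "gripper": 0.8}, {"dx": -0.1856, "dy": -0.0344, "dz": 0, "ax": 0, "ay": 0, "az": 0, "gripper": 0.8}, {"dx": -0.1856, "dy": -0.0344, "dz": 0, "ax": 0, "ay": 0, "az": 0, "gripper": 0.8}, {"dx": -0.1856, "dy": -0.0344, "dz": 0, "ax": 0, "ay": 0, "az": 0, "gripper": 0.8}, {"dx": -0.1856, "dy": -0.0344, "dz": 0, "ax": 0, "ay": 0, "az": 0, "gripper": 0.8}, {"dx": -0.1856, "dy": -0.0344, "dz": 0, "ax": 0, "ay": 0, "az": 0, "gripper": 0.8}, {"dx": -0.1856, "dy": -0.0344, "dz": 0, "ax": 0, "ay": 0, "az": 0, "gripper": 0.8}, {"dx": -0.1856, "dy": -0.0344, "dz": 0, "ax": 0, "ay": 0, "az": 0, "gripper": 0.8}, {"dx": -0.1856, "dy": -0.0344, "dz": 0, "ax": 0, "ay": 0, "az": 0, "gripper": 0.8}, {"dx": 0, "dy": 0, "dz": 0, "ax": 0, "ay": 0, "az": -0.108, "gripper": 0.8}, {"dx": 0, "dy": 0, "dz": 0, "ax": 0, "ay": 0, "az": -0.108, "gripper": 0.8}, {"dx": 0, "dy": 0, "dz": 0, "ax": 0, "ay": 0, "az": -0.108, "gripper": 0.8}, {"dx": 0, "dy": 0, "dz": 0, "ax": 0, "ay": 0, "az": -0.108, "gripper": 0.8}, {"dx": 0, "dy": 0, "dz": 0, "ax": 0, "ay": 0, "az": 0, "gripper": 0.8}, {"dx": 0, "dy": 0, "dz": 0, "ax": 0, "ay": 0, "az": 0, "gripper": 0.8}]'

```text
clock: 15.58
eef_pos: [425.0, -306.8, 181.8]
tool_rot: [-3.141, -0.001, 2.113]
force: [0.2, -0.1, -0.1]
width: 68.2
gripper_force: 0.0
```

```bash
python3 look.py w8; python3 n.py w8
```

```text
15.57 [ 425.  -306.8  181.8] [-3.1411e+00 -9.0000e-04  2.1126e+00] [ 0.36  0.57  0.32  1.95 -0.28  0.67  1.39] 68.2
[491 137  21  25 317] z 3.1 22.9 axis deg -50.58 rect [ 623.8 -147.4] [15.9 25.6] 45.2 svd mean [ 620.9 -146.2   12.4]
[ 248  157   23   54 1068] z 6.1 26.3 axis deg 120.55 rect [ 426.6 -306.7] [22.9 55.5] 29.8 svd mean [ 426.  -305.7   21.3]
```

step_arm --plan '[{"dx": -0.0023, "dy": 0.0047, "dz": 0.1667, "ax": 0, "ay": 0, "az": 0.009, "gripper": 0.8}, {"dx": 0, "dy": 0, "dz": 0.1667, "ax": 0, "ay": 0, "az": 0, "gripper": 0.8}, {"dx": 0, "dy": 0, "dz": 0.13, "ax": 0, "ay": 0, "az": 0, "gripper": 0.8}, {"dx": 0, "dy": 0, "dz": 0.0465, "ax": 0, "ay": 0, "az": 0, "gripper": 0.8}, {"dx": 0, "dy": 0, "dz": 0, "ax": 0, "ay": 0, "az": 0, "gripper": 0.8}, {"dx": 0, "dy": 0, "dz": 0, "ax": 0, "ay": 0, "az": 0, "gripper": 0.8}]'

```text
clock: 16.38
eef_pos: [427.7, -307.5, 30.5]
tool_rot: [3.141, 0.002, 2.101]
force: [0.1, -0.2, 1.1]
width: 68.6
gripper_force: 0.0
```

step_arm --plan '[{"dx": 0, "dy": 0, "dz": 0, "ax": 0, "ay": 0, "az": 0, "gripper": 0}, {"dx": 0, "dy": 0, "dz": 0, "ax": 0, "ay": 0, "az": 0, "gripper": 0}, {"dx": 0, "dy": 0, "dz": 0, "ax": 0, "ay": 0, "az": 0, "gripper": 0}, {"dx": 0, "dy": 0, "dz": 0, "ax": 0, "ay": 0, "az": 0, "gripper": 0}, {"dx": 0, "dy": 0, "dz": 0, "ax": 0, "ay": 0, "az": 0, "gripper": 0}]'

```text
clock: 17.0
eef_pos: [427.3, -307.0, 30.2]
tool_rot: [3.141, 0.001, 2.101]
force: [-0.8, 0.3, 6.4]
width: 22.7
gripper_force: 58.8
```

step_arm --plan '[{"dx": 0, "dy": 0, "dz": -0.05, "ax": 0, "ay": 0, "az": 0, "gripper": 0}, {"dx": 0, "dy": 0, "dz": -0.1, "ax": 0, "ay": 0, "az": 0, "gripper": 0}, {"dx": 0, "dy": 0, "dz": -0.15, "ax": 0, "ay": 0, "az": 0, "gripper": 0}, {"dx": 0, "dy": 0, "dz": -0.1, "ax": 0, "ay": 0, "az": 0, "gripper": 0}, {"dx": 0, "dy": 0, "dz": 0, "ax": 0, "ay": 0, "az": 0.1057, "gripper": 0}, {"dx": 0, "dy": 0, "dz": 0, "ax": 0, "ay": 0, "az": 0.1057, "gripper": 0}, {"dx": 0, "dy": 0, "dz": 0, "ax": 0, "ay": 0, "az": 0.1057, "gripper": 0}, {"dx": 0, "dy": 0, "dz": 0, "ax": 0, "ay": 0, "az": 0.1057, "gripper": 0}, {"dx": 0.1657, "dy": 0.0422, "dz": 0, "ax": 0, "ay": 0, "az": 0, "gripper": 0}, {"dx": 0.1657, "dy": 0.0422, "dz": 0, "ax": 0, "ay": 0, "az": 0, "gripper": 0}, {"dx": 0.1657, "dy": 0.0422, "dz": 0, "ax": 0, "ay": 0, "az": 0, "gripper": 0}, {"dx": 0.1657, "dy": 0.0422, "dz": 0, "ax": 0, "ay": 0, "az": 0, "gripper": 0}, {"dx": 0.1657, "dy": 0.0422, "dz": 0, "ax": 0, "ay": 0, "az": 0, "gripper": 0}, {"dx": 0, "dy": 0, "dz": 0, "ax": 0, "ay": 0, "az": 0, "gripper": 0}, {"dx": 0, "dy": 0, "dz": 0, "ax": 0, "ay": 0, "az": 0, "gripper": 0}]'

```text
clock: 18.88
eef_pos: [522.5, -69.1, 149.7]
tool_rot: [3.141, 0.0, 1.438]
force: [-0.5, -0.2, 0.2]
width: 22.5
gripper_force: 59.1
```

```bash
python3 look.py w9; python3 n.py w9; python3 gg.py w9
```

```text
18.88 [522.5 -69.1 149.7] [3.1413e+00 3.0000e-04 1.4376e+00] [-0.28  0.67  0.55  1.97 -0.56  0.66  0.5 ] 22.5
[ 235  197   46  106 4024] z 121.2 145.5 axis deg -97.58 rect [522.4 -68.8] [56.4 23. ] 80.9 svd mean [522.9 -65.8 140.8]
[355 233  31  32 691] z 3.2 31.6 axis deg -145.56 rect [ 626.1 -142.6] [24.8 22.2] 37.4 svd mean [ 625.2 -140.5   18.9]
red [237  18  44  33 954] [541.4  64.8] [ 7.7 29.8] 82.2
red [239 104  41  25 575] [531.9  -5.5] [ 7.3 29.3] 82.4
red mid [536.6  29.6] dir 82.31
blue [ 138    0   52   35 1156] [468.8  86.4] [ 9.2 30.4] 82.4
blue [152 118  43  24 682] [456.   -7.7] [ 7.6 30.1] 82.3
blue mid [462.4  39.3] dir 82.27
plate ((499.4537048339844, 32.99481964111328), (119.7630844116211, 149.35032653808594), 82.36101531982422) img [122   0] [304 149]
```

step_arm --plan '[{"dx": 0.1667, "dy": 0.003, "dz": 0, "ax": 0, "ay": 0, "az": 0, "gripper": 0}, {"dx": 0.1667, "dy": 0, "dz": 0, "ax": 0, "ay": 0, "az": 0, "gripper": 0}, {"dx": 0, "dy": 0, "dz": 0.15, "ax": 0, "ay": 0, "az": 0, "gripper": 0}, {"dx": 0, "dy": 0, "dz": 0.08, "ax": 0, "ay": 0, "az": 0, "gripper": 0}, {"dx": 0, "dy": 0, "dz": 0, "ax": 0, "ay": 0, "az": 0, "gripper": 0}, {"dx": 0, "dy": 0, "dz": 0, "ax": 0, "ay": 0, "az": 0, "gripper": 0}]'

```text
clock: 19.68
eef_pos: [537.6, 28.6, 81.3]
tool_rot: [3.14, 0.0, 1.435]
force: [0.0, 0.0, -0.5]
width: 22.3
gripper_force: 59.1
```

step_arm --plan '[{"dx": 0.0015, "dy": -0.0015, "dz": 0.05, "ax": 0, "ay": 0, "az": 0, "gripper": 0}, {"dx": 0, "dy": 0, "dz": 0.04, "ax": 0, "ay": 0, "az": 0, "gripper": 0}, {"dx": 0, "dy": 0, "dz": 0.03, "ax": 0, "ay": 0, "az": 0, "gripper": 0}, {"dx": 0, "dy": 0, "dz": 0.018, "ax": 0, "ay": 0, "az": 0, "gripper": 0}, {"dx": 0, "dy": 0, "dz": 0, "ax": 0, "ay": 0, "az": 0, "gripper": 0}, {"dx": 0, "dy": 0, "dz": 0, "ax": 0, "ay": 0, "az": 0, "gripper": 0}]'

```text
clock: 20.42
eef_pos: [536.7, 30.6, 38.8]
tool_rot: [3.141, 0.0, 1.437]
force: [-0.2, 1.2, -0.8]
width: 22.6
gripper_force: 59.3
```

step_arm --plan '[{"dx": 0, "dy": 0, "dz": 0.002, "ax": 0, "ay": 0, "az": 0, "gripper": 0}, {"dx": 0, "dy": 0, "dz": 0, "ax": 0, "ay": 0, "az": 0, "gripper": 0.4}, {"dx": 0, "dy": 0, "dz": 0, "ax": 0, "ay": 0, "az": 0, "gripper": 0.5}, {"dx": 0, "dy": 0, "dz": 0, "ax": 0, "ay": 0, "az": 0, "gripper": 0.5}, {"dx": 0, "dy": 0, "dz": 0, "ax": 0, "ay": 0, "az": 0, "gripper": 0.5}, {"dx": 0, "dy": 0, "dz": 0, "ax": 0, "ay": 0, "az": 0, "gripper": 0.5}, {"dx": 0, "dy": 0, "dz": 0, "ax": 0, "ay": 0, "az": 0, "gripper": 0.5}]'

```text
clock: 21.3
eef_pos: [536.6, 30.6, 38.2]
tool_rot: [-3.142, 0.0, 1.437]
force: [0.1, -0.1, -0.3]
width: 42.9
gripper_force: 0.0
```

```bash
python3 look.py w10; python3 n.py w10; python3 gg.py w10
```

```text
21.3 [536.6  30.6  38.2] [-3.1415  0.      1.4372] [-0.36  0.85  0.39  1.99 -0.72  0.45  0.45] 42.9
[497  90  15  27 172] z 3.1 14.7 axis deg 115.89 rect [670.8  88.1] [ 6.  12.6] 5.5 svd mean [670.4  90.    8.8]
[ 234  199   48  104 4105] z 8.6 34.6 axis deg -97.57 rect [536.1  29.2] [60.3 24.1] 78.9 svd mean [537.   33.9  29.3]
red [ 225  172   67   39 1856] [541.4  65.6] [ 8.1 30. ] 83.3
red [ 227  273   62   48 1600] [531.9  -4.8] [ 7.5 29.4] 81.5
red mid [536.6  30.4] dir 82.26
blue [  64  150   90   39 2422] [469.   87.4] [ 8.  30.6] 81.6
blue [103 320  15  18 106] [447.4  -4.9] [9.5 3.1] 32.8
blue mid [458.2  41.2] dir 76.83
plate ((499.6468200683594, 35.289730072021484), (124.23554229736328, 149.00701904296875), 82.26042175292969) img [ 46 130] [328 327]
```

View pics/w10.png

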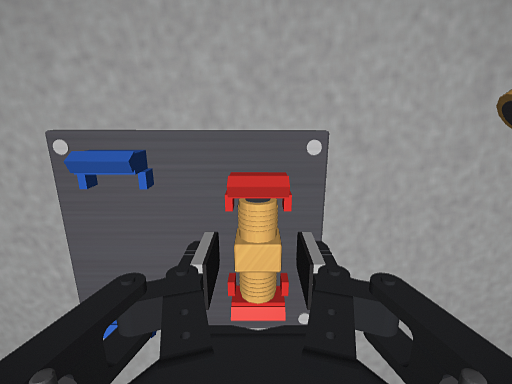

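The short nipple (258,250) lies between the red stops and cheeks, fingers clear. I regrasp it and carry it to the red bin.

step_arm --plan '[{"dx": 0, "dy": 0, "dz": 0, "ax": 0, "ay": 0, "az": 0, "gripper": 0}, {"dx": 0, "dy": 0, "dz": 0, "ax": 0, "ay": 0, "az": 0, "gripper": 0}, {"dx": 0, "dy": 0, "dz": 0, "ax": 0, "ay": 0, "az": 0, "gripper": 0}, {"dx": 0, "dy": 0, "dz": 0, "ax": 0, "ay": 0, "az": 0, "gripper": 0}, {"dx": 0, "dy": 0, "dz": -0.05, "ax": 0, "ay": 0, "az": 0, "gripper": 0}, {"dx": 0, "dy": 0, "dz": -0.1, "ax": 0, "ay": 0, "az": 0, "gripper": 0}, {"dx": 0, "dy": 0, "dz": -0.1, "ax": 0, "ay": 0, "az": 0, "gripper": 0}, {"dx": 0, "dy": 0, "dz": -0.08, "ax": 0, "ay": 0, "az": 0, "gripper": 0}, {"dx": 0.1542, "dy": -0.0958, "dz": 0, "ax": 0, "ay": 0, "az": 0, "gripper": 0}, {"dx": 0.1542, "dy": -0.0958, "dz": 0, "ax": 0, "ay": 0, "az": 0, "gripper": 0}, {"dx": 0.1542, "dy": -0.0958, "dz": 0, "ax": 0, "ay": 0, "az": 0, "gripper": 0}, {"dx": 0.1542, "dy": -0.0958, "dz": 0, "ax": 0, "ay": 0, "az": 0, "gripper": 0}, {"dx": 0.1542, "dy": -0.0958, "dz": 0, "ax": 0, "ay": 0, "az": 0, "gripper": 0}, {"dx": 0, "dy": 0, "dz": 0, "ax": 0, "ay": 0, "az": 0, "gripper": 0}, {"dx": 0, "dy": 0, "dz": 0, "ax": 0, "ay": 0, "az": 0, "gripper": 0}]'

```text
clock: 23.22
eef_pos: [425.1, 278.7, 137.6]
tool_rot: [3.141, 0.0, 1.438]
force: [0.7, -0.2, -0.9]
width: 22.4
gripper_force: 59.0
```

step_arm --plan '[{"dx": 0, "dy": 0, "dz": 0.15, "ax": 0, "ay": 0, "az": 0, "gripper": 0}, {"dx": 0, "dy": 0, "dz": 0.12, "ax": 0, "ay": 0, "az": 0, "gripper": 0}, {"dx": 0, "dy": 0, "dz": 0.05, "ax": 0, "ay": 0, "az": 0, "gripper": 0}, {"dx": 0, "dy": 0, "dz": 0.01, "ax": 0, "ay": 0, "az": 0, "gripper": 0}, {"dx": 0, "dy": 0, "dz": 0, "ax": 0, "ay": 0, "az": 0, "gripper": 0}, {"dx": 0, "dy": 0, "dz": 0, "ax": 0, "ay": 0, "az": 0, "gripper": 0}]'

```text
clock: 23.98
eef_pos: [425.7, 279.3, 39.3]
tool_rot: [3.14, -0.001, 1.437]
force: [-1.1, 0.8, -0.8]
width: 22.1
gripper_force: 59.1
```

Target 34.2; lower 4.8 mm, release, retreat.

step_arm --plan '[{"dx": 0, "dy": 0, "dz": 0.016, "ax": 0, "ay": 0, "az": 0, "gripper": 0}, {"dx": 0, "dy": 0, "dz": 0, "ax": 0, "ay": 0, "az": 0, "gripper": 0}, {"dx": 0, "dy": 0, "dz": 0, "ax": 0, "ay": 0, "az": 0, "gripper": 0.4}, {"dx": 0, "dy": 0, "dz": 0, "ax": 0, "ay": 0, "az": 0, "gripper": 0.5}, {"dx": 0, "dy": 0, "dz": 0, "ax": 0, "ay": 0, "az": 0, "gripper": 0.5}, {"dx": 0, "dy": 0, "dz": 0, "ax": 0, "ay": 0, "az": 0, "gripper": 0.5}, {"dx": 0, "dy": 0, "dz": 0, "ax": 0, "ay": 0, "az": 0, "gripper": 0.5}, {"dx": 0, "dy": 0, "dz": -0.05, "ax": 0, "ay": 0, "az": 0, "gripper": 0.5}, {"dx": 0, "dy": 0, "dz": -0.15, "ax": 0, "ay": 0, "az": 0, "gripper": 0.5}, {"dx": 0, "dy": 0, "dz": -0.15, "ax": 0, "ay": 0, "az": 0, "gripper": 0.5}, {"dx": 0, "dy": 0, "dz": -0.15, "ax": 0, "ay": 0, "az": 0, "gripper": 0.8}, {"dx": 0, "dy": 0, "dz": 0, "ax": 0, "ay": 0, "az": 0, "gripper": 0.8}]'

```text
clock: 25.48
eef_pos: [426.8, 279.8, 187.3]
tool_rot: [3.136, -0.005, 1.437]
force: [-0.3, 0.1, -0.4]
width: 68.4
gripper_force: 0.0
```

```bash
python3 look.py w11; python3 n.py w11; python3 b.py w11
```

```text
25.48 [426.8 279.8 187.3] [ 3.1365 -0.0049  1.4372] [-1.09  0.62  0.7   1.99 -0.59  0.74 -0.16] 68.4
[ 423  113   37   79 1901] z 3.9 30.4 axis deg -97.72 rect [618.7 284.6] [81.8 23.5] 83.5 svd mean [615.9 287.7  23.2]
[ 244  157   23   54 1062] z 3.5 30.4 axis deg -97.96 rect [425.  279.2] [57.9 23.4] 79.4 svd mean [425.3 281.1  25.2]
[470 288  42  34 990] z 6.2 27.3 axis deg 154.52 rect [694.4  86. ] [38.7 42.8] 28.9 svd mean [689.2  94.2  20.7]
red ((424.1591796875, 280.08013916015625), (119.29141998291016, 129.35752868652344), 0.9518131017684937) [184 112] [317 250]
blue ((619.639892578125, 287.84625244140625), (119.97765350341797, 129.810791015625), 4.54689359664917) [371  71] [511 223]
```

Both nipples lie centred on their bin floors, and the arm is clear.

```bash
python3 -c "
from cell import ctrl
print(ctrl.finish_job())"
```

```text
the job is handed in; nothing more can be done
None
```

The job is handed in: each nipple was checked in its own gauge slot and set down in its bin (long in blue, short in red) in about 25 s. The last wrist-camera measurement put both lying near the middle of their bin floors, but the hand-in gave no verdict.

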